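# Move a hanging slide rack from the drip rail to the dryer rail

## Task

Take the front slide rack, the one nearer the end stop of the drip rail, slide it along from under the hold-down guard to the end stop, lift it over the stop and hang it on the open start of the dryer's rail. Then slide it on under the dryer's guard until it drops into the seat at the home stop, and let go. The glass slides chip easily, so feel for the stops and set the rack down gently, keep it upright, and leave the other rack and the things around alone.

Things in the scene. Friction and masses are not known exactly. Their poses are not given: they have to be found in the camera images.
- rack_tab (a point): the front slide rack, nearer the drip rail's end stop: centre of its upright grip tab, a steel plate 10 mm thick in x, 30 mm wide in y, 45 mm tall. The tab's foot stands on the hanger's crown, 22.5 mm below this point. Axes: y along the rail, z up. Rack and hanger are one rigid piece of 0.25 to 0.4 kg; its basket is white and holds ten glass slides
- rack_hook (a point): same rack: centre of the underside of its hanger's crown, the face that rests on the rail; 27.5 mm below and 5.5 mm to the -x side of rack_tab. Crown 40 mm wide in y, 5 mm thick, x -14 to 10.5 mm. The hook's slot below it is 13 mm wide in x, between a flared lip 16 mm deep at -x and a leg at +x, 75 mm down to the basket (36 by 60 by 80 mm, its underside 155 mm below this point)
- rear_rack_tab (a point): the same tab point on a second, identical rack that hangs on the drip rail 105 mm or more behind the front one, farther from the end stop. It stays where it is
- drip_stand: drip stand on the left, fixed. Origin on the deck right below the middle of its rail, at the inner face of its end stop. The rail, a flat bar 8 mm thick in x, 24 mm tall, runs along this body's +y for 315 mm, top edge 230 mm above the origin. The end stop (y -8 to 0 mm) stands 12 mm above that edge. Arms and posts on the -x side carry the rail at y 125 and 290 mm. Drip trough 28 mm tall beneath
- drip_guard (a point): near end, in the middle of the underside, of the drip stand's hold-down guard: a steel angle, 17 mm wide in x, that covers the lip side of the rail from here (75 mm from the end stop) to the rail's far end. Underside 10 mm above the rail's top edge, so 5 mm over a hanging crown; 3 mm thick. Before it the rail is open above. The tab passes beside the guard and stands 37 mm above its top
- dryer: warm-air dryer on the right, fixed. Origin on the deck below the middle of its rail, at the nominal inner face of the entry end stop (8 mm thick, 12 mm above the rail's top edge). Rail 8 mm thick in x, running along this body's -y, 24 mm tall, top edge 230 mm up. The rail with its stops, guard and seat is clamped firmly up to 15 mm either way along y from nominal; no pose shows how far
- dryer_guard (a point): nominal near end, in the middle of the underside, of the dryer's hold-down guard, same section and heights as on the drip stand; it covers the rail from here, 95 mm beyond the entry end stop, to the home stop. Before it the rail is open above. Fixed to the rail, so really up to 15 mm either way along y. Arms and posts on the -x side at y -125 and -205 mm; base 45 mm tall
- dryer_seat (a point): nominal middle of the floor of the seat, 200 mm beyond the entry end stop: a notch in the rail's top edge, 44 mm long in y and 4 mm deep, ended on its -y side by the upright face of the home stop, which stands 12 mm above the rail's top edge. Really up to 15 mm either way along y, so the home stop must be felt for or seen
- bottle: amber reagent bottle, 60 mm across, 130 mm tall, standing on the deck; origin at the centre of its underside. To be left alone
- dish: empty glass staining dish, 80 mm across, 60 mm tall, on the deck; origin at the centre of its underside. To be left alone
- slide_box: small plastic slide box, 72 by 62 by 33 mm, on the deck beyond the rails; origin at the centre of its underside. To be left alone

How it is judged:
On the way, in this order (a step that is already met when the one before it is completed fails the run):
1. the front rack has been slid out from under the drip stand's guard and hangs on the drip rail in front of the end stop (y of rack_tab in the frame of drip_stand between 0.01 and 0.055 m and z of rack_tab in the frame of drip_stand between 0.252 and 0.264 m), for 0.1 s.
2. it has been lifted over the end stop and hangs on the dryer's rail, in the open part before the guard (y of rack_tab in the frame of dryer between -0.095 and 0 m and z of rack_tab in the frame of dryer between 0.252 and 0.262 m and contact force between rack and dryer above 0.5 N), for 0.1 s.
At the end, for the whole second after the job is handed in: The front rack hangs at rest in the seat of the dryer's rail: its crown has dropped at least 2.5 mm (of 4) below the rail's top edge between the seat's ends, with the hook round the rail, upright within about 6 degrees and along the rail within 11 degrees; released (z of rack_tab in the frame of dryer between 0.2505 and 0.255 m and y of rack_tab in the frame of dryer between -0.22 and -0.18 m and x of rack_tab in the frame of dryer between -0.002 and 0.013 m and angle between rack_tab's own z axis and vertical below 0.1 rad and angle between the y axis of rack_tab and the y axis of dryer, either way round below 0.2 rad and linear speed of rack below 0.02 m/s and contact force between rack and dryer above 0.5 N); the robot touches nothing.
It fails at once if the front rack is pressed or knocked against the drip stand with more than 40 N (contact force between rack and drip_stand above 40 N).
It fails at once if the front rack is pressed, knocked or dropped on the dryer with more than 30 N (contact force between rack and dryer above 30 N).
It fails at once if the front rack is tipped more than 20 degrees (angle between rack_tab's own z axis and vertical above 0.35 rad).
It fails at once if the rear rack is moved more than 15 mm (distance of rear_rack_tab from where it was at the start of the episode above 0.015 m).
It fails at once if the bottle, dish or slide box is moved more than 20 mm (distance of any of bottle, dish, slide_box from where it was at the start of the episode above 0.02 m).
It also fails if it takes over 72 s, if anything falls off the work surface, if the arm or the gripper's body presses on something with over 40 N, if the wrist force passes 120 N, or if a joint passes its speed limit or range.

## Robot

A 6-joint arm with a two-finger parallel gripper is mounted at the origin on the work surface. World frame = base frame: x ahead of the robot, y to its left, z up, the work surface at z = 0. Lengths are in m, angles in rad, forces in N, time in s.
With the tool pointing down it reaches from about 0.275 to 0.825 m from the base axis. Payload 4.9 kg.
Tool frame: the origin (TCP) lies on the mounting face of the last link; the fingertips stand 173 mm ahead of it and the grasp point (between the pads) lies 155 mm ahead of it; z points along the fingers, y is the direction in which the jaws open and shut (so a half turn about z gives the same grasp; the last joint's range is limited). The gripper opens to 85 mm and grips with 20 to 120 N. Pads are 22 mm wide; open, the fingers measure 114 mm over their backs; the gripper's body (76 mm by 85 mm) begins 54 mm behind the grasp point. The pads swing forward as they close: fully open they stand 13 mm farther back than shut.
Start: joints at [-1.394, 0.326, -0.193, 1.052, 0, 1.437], TCP at [0.168, -0.524, 0.405] pointing down, gripper open.
Joint ranges: [-2.65, 2.65], [-0.97, 1.79], [-1.3, 1.35], [-1.93, 2.1], [-1.47, 1.37], [-3.14, 3.14]. Speed limits (rad/s): [2.57, 2.57, 3.14, 3.14, 3.14, 3.14].

## Interface

Orientations are given as a unit quaternion [w, x, y, z].
In Python, from workcell import read_state, capture, camera_model, job_done gives the robot as it stands. The module is installed in compiled form; this text tells all that it offers.
- The arm moves only by the tool apply_moves, never from a script. Its argument "targets" is a list of rows, each a list of 7 numbers: the shift along the world's x, y, z each as a share of 200 mm, from -1 to 1, then the turn, a rotation vector about the world's x, y, z each as a share of pi rad, from -1 to 1, then the opening, from 0 (shut) to 1 (fully open). A call has 1 to 8 rows; each row is the pose to reach, as a shift and turn from the pose measured when the call began, turning the shorter way round; what a row does not reach only later rows make up. A row lasts 1/8 s, in which the tool goes at most 62.5 mm and 10.7 degrees, less where a joint would pass 70% of its speed; a pose out of reach is approached as far as the arm can. A call with a number of a shift or a turn outside -1 to 1 is refused whole. A call with a gripper value outside its range is refused whole. The fingers move at their own pace and stop on an object; "force" is the grip in N (left out, the last holds). Time passes only in rows, so rows that repeat a pose let the fingers close. It gives the time, the measured TCP pose, the force and the opening at its end, in the units of the state.
- read_state(): the state, without advancing time (a new reading comes with each control period).
- capture(name): name is "scene" or "side" or "wrist"; returns the picture (480x640x3 uint8, red, green, blue); there is no depth.
- camera_model(name): a dict with "fx", "fy", "cx", "cy" (pixels), "k1" (the pictures are not rectified: a ray, as slopes to the right and down, at radius r is drawn at 1 + k1 r^2 times it, then the intrinsics apply), "position" and "attitude" of the camera in the world. Camera axes: x right, y up, looking along -z (the intrinsics and any distortion apply to the point x, -y, -z); pixel columns grow to the right and rows downward; lengths in m; the calibration is good to about 2 mm. A picture is of the moment at which its call begins: read the wrist's pose just before it. camera_model takes no time and is no camera call; for the wrist camera it gives the pose at the moment of the call.
- job_done(): hands the job in, once; it reports no verdict.
The state is a dict: "time": time; "qpos": joint angles; "joint_vel": joint speeds; "joint_efforts": joint torques, N m; "ee_pos": TCP position; "tool_rot": TCP orientation; "ft_force": force on the tool from outside, world axes, zero at the start; "torque": the same for the moment, N m; "opening": finger opening in m.
Only numpy, scipy, OpenCV 4.12 (cv2) and the standard library are available. Lean on these libraries where they do the work, as an engineer would, in place of code of your own. Each camera call takes 0.05 s, during which the arm holds its last target.

## Working session

There is one attempt and no reset: what is moved stays moved. The work goes in short steps, Python scripts to look and compute and a tool call to move; the robot and the scene stay as the last step left them, time stands still between calls to the robot, and variables do not carry over. Pictures are saved under pics/ and viewed, and the job is handed in when it is done.

Besides the shell and the picture viewer there is one more tool, called after "Request:" as name(argument=value, ...) on one line, values as JSON. apply_moves: Moves the arm, as the interface text tells. Shift numbers are shares of 200 mm and turn numbers shares of pi rad, none past 1 either way. Its arguments: {"type":"object","properties":{"targets":{"type":"array"},"force":{"type":"number"}},"required":["targets"]}

```bash
mkdir -p pics
cat > h.py <<'E'
import numpy as np, cv2
from scipy.spatial.transform import Rotation as R
from workcell import *
def save(n,f):
    im=capture(n); cv2.imwrite('pics/'+f+'.png',im[:,:,::-1]); return im
def cam(n):
    m=camera_model(n); a=np.array(m['attitude'],float)
    Rm=a if a.shape==(3,3) else R.from_quat(np.r_[a[1:],a[0]]).as_matrix()
    return m,Rm,np.array(m['position'])
def ray(c,px):
    m,Rm,p=c
    x=(px[0]-m['cx'])/m['fx'];y=(px[1]-m['cy'])/m['fy']
    d=np.array([x,y])
    u=d.copy()
    for _ in range(30): u=d/(1+m['k1']*(u@u))
    v=Rm@np.array([u[0],-u[1],-1]); return p,v/np.linalg.norm(v)
def atz(c,px,z):
    p,v=ray(c,px); return p+v*(z-p[2])/v[2]
def proj(c,P):
    m,Rm,p=c
    q=Rm.T@(np.array(P)-p); s=np.array([q[0]/-q[2],-q[1]/-q[2]]); s=s*(1+m['k1']*(s@s))
    return np.array([m['fx']*s[0]+m['cx'],m['fy']*s[1]+m['cy']])
def tri(obs):
    A=np.zeros((3,3));b=np.zeros(3)
    for c,px in obs:
        p,v=ray(c,px);M=np.eye(3)-np.outer(v,v);A+=M;b+=M@p
    X=np.linalg.solve(A,b); return X,[proj(c,X)-px for c,px in obs]
E
python3 - <<'E'
from h import *
s=read_state();print(s)
for n in ['scene','side','wrist']:
    print(n,camera_model(n)); save(n,n+'0')
E
```

```text
{'time': 0.0, 'qpos': array([-1.39417847e+00,  3.26935987e-01, -1.93564694e-01,  1.05198898e+00,
       -4.59500408e-06,  1.43658154e+00]), 'joint_vel': array([-7.23339427e-05, -2.36999956e-03,  4.56979812e-04,  3.26180587e-04,
       -3.64173532e-04,  1.54338535e-03]), 'joint_efforts': array([ 5.35283343e-04, -4.43401515e+01,  2.62439167e+01,  1.53474463e-02,
       -1.60024829e-04,  1.51623844e-06]), 'ee_pos': array([ 0.16817217, -0.52336967,  0.40391316]), 'tool_rot': array([-8.46425712e-04,  9.87946819e-01,  1.54791365e-01, -2.02462310e-05]), 'ft_force': array([-1.09020143,  0.66258341,  0.72322325]), 'torque': array([ 0.02610262,  0.01956693, -0.0130872 ]), 'opening': 0.08565226281369916}
scene {'fx': 527.6007470055533, 'fy': 527.6007470055533, 'cx': 311.5536911037353, 'cy': 241.44732558808784, 'k1': -0.04926489579388343, 'position': array([ 1.12074019, -0.72560557,  0.94307266]), 'attitude': array([0.84817605, 0.41671585, 0.14527707, 0.2929844 ])}
side {'fx': 472.48410243774543, 'fy': 472.48410243774543, 'cx': 317.23663434664496, 'cy': 239.94794253931624, 'k1': -0.1289649443010591, 'position': array([0.30840406, 0.69462593, 0.78880218]), 'attitude': array([-0.14306218, -0.06967721,  0.40347457,  0.90104748])}
wrist {'fx': 431.257074081247, 'fy': 431.257074081247, 'cx': 327.17471663727935, 'cy': 237.489316703421, 'k1': -0.10368687746275955, 'position': array([ 0.2305614 , -0.50358631,  0.37310702]), 'attitude': array([ 0.80146585, -0.10525819,  0.07823979, -0.58348242])}
```

View pics/scene0.png

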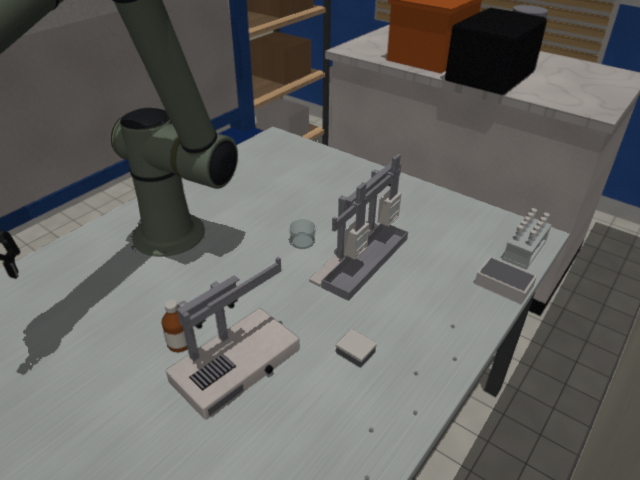

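View pics/side0.png

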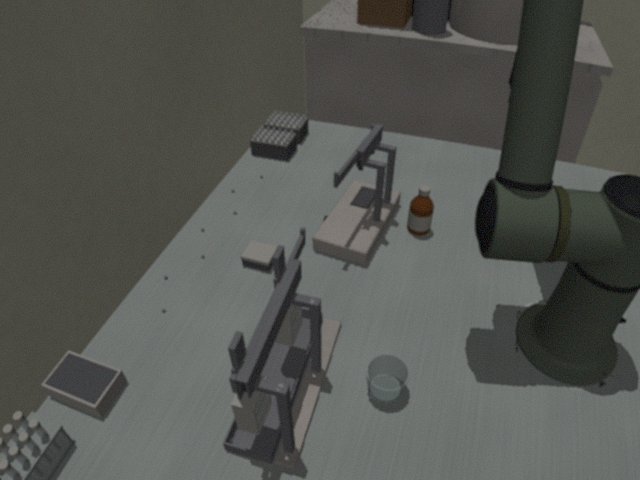

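View pics/wrist0.png

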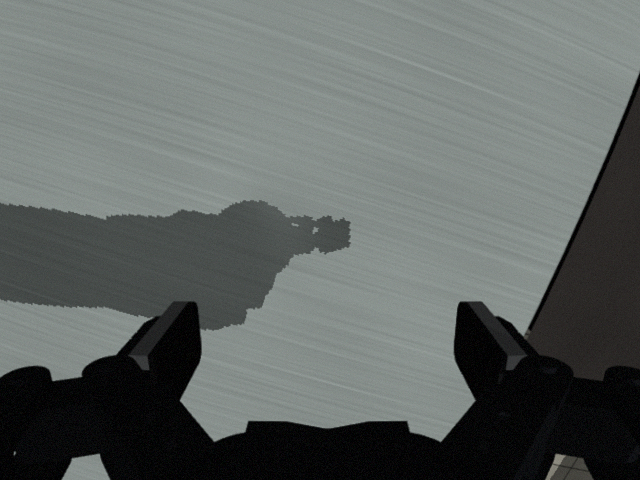

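The scene picture shows the dryer at about (230,330) and the drip stand with both racks at about (365,230). In the side picture the drip stand is in front at (280,350). I'll enlarge these areas.

Run:
```python
import cv2
s=cv2.imread('pics/scene0.png');t=cv2.imread('pics/side0.png')
def crop(im,x,y,w,h,k,f): 
    c=cv2.resize(im[y:y+h,x:x+w],None,fx=k,fy=k,interpolation=cv2.INTER_CUBIC); cv2.imwrite('pics/'+f+'.png',cv2.convertScaleAbs(c,alpha=1.5,beta=10))
crop(s,305,145,110,100,6,'c1');crop(s,160,250,145,110,5.5,'c2')
crop(t,220,220,110,120,5,'c3');crop(t,220,300,120,120,5,'c3b');crop(t,310,110,110,120,5,'c4')
```

```text
(no output)
```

View pics/c1.png

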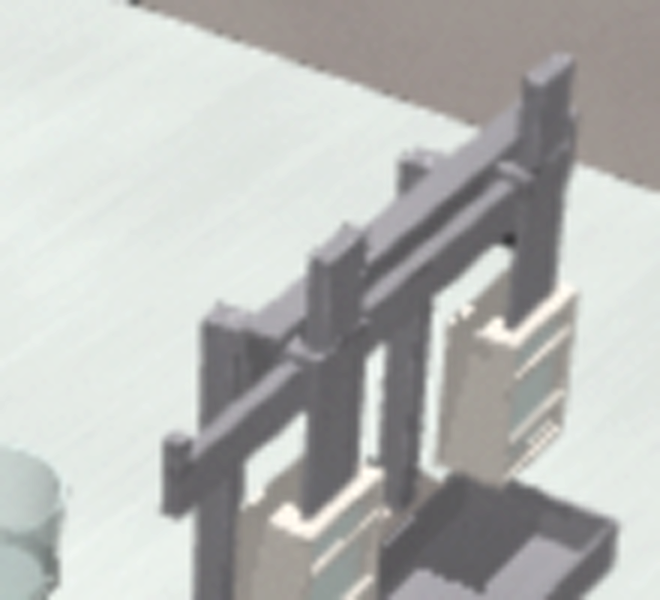

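View pics/c2.png

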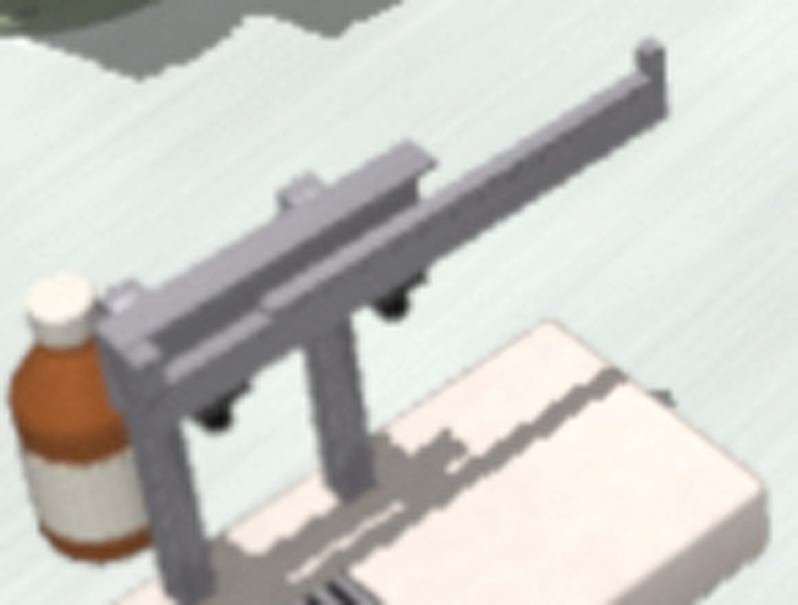

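View pics/c3.png

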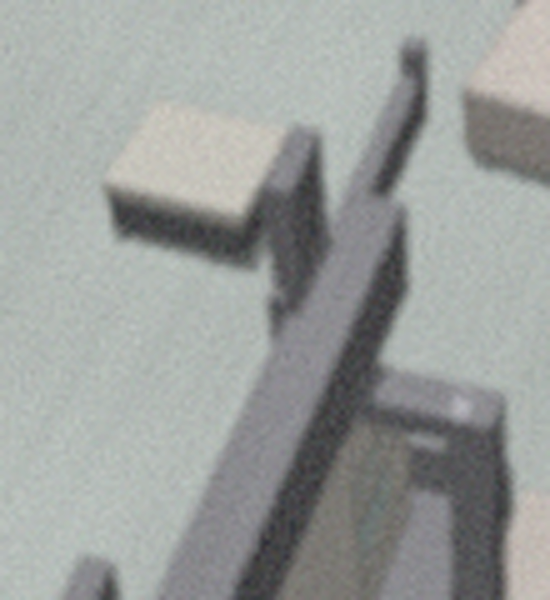

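View pics/c4.png

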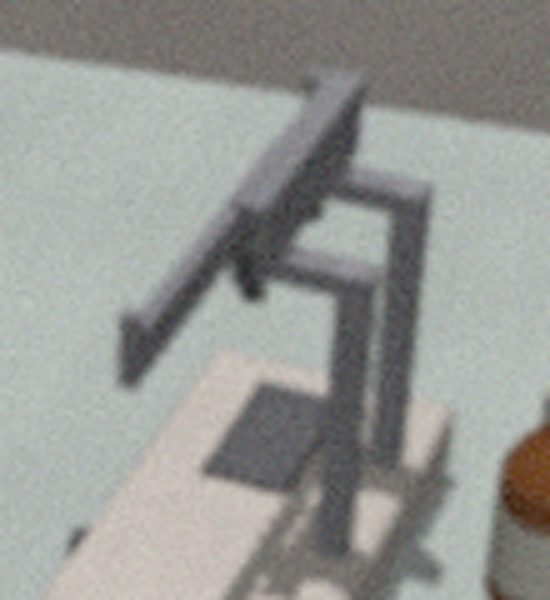

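View pics/c3b.png

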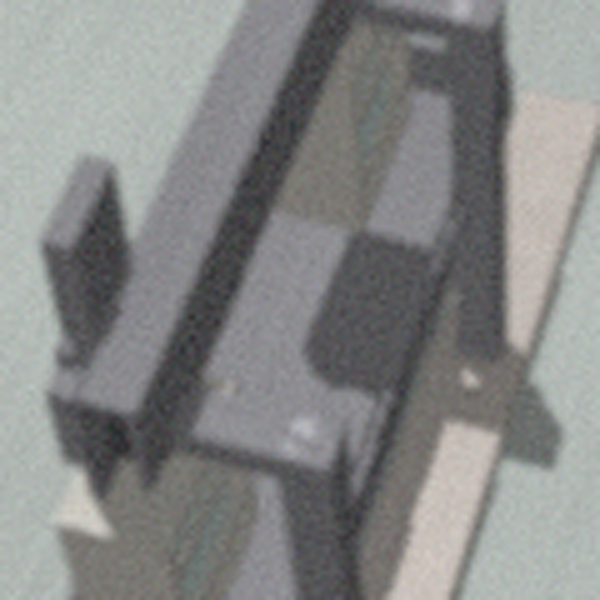

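Run:
```python
from h import *
np.set_printoptions(precision=4,suppress=True)
A=cam('scene');B=cam('side')
for n,a,b in [('dripstop .242',(334.5,218.3),(302.8,229)),('ftab .280',(361.2,185.3),(278.4,252)),('rtab .280',(396.7,156.2),(235.4,340.4)),('drystop .242',(278.4,258.4),(337,173.8))]:
    X,r=tri([(A,a),(B,b)]); z=float(n.split()[1])
    print(n,X,r, 'atz',atz(A,a,z),atz(B,b,z))
print('notch start',atz(A,(208.2,306.4),.23),'home foot',atz(A,(190,318.2),.226))
print('dry guard corner top',atz(A,(239.5,279.1),.243))
print('dryer side: guard left corner',atz(B,(310+240/5,110+205/5),.243), 'guard far',atz(B,(310+362/5,110+72/5),.243))
print('drip guard near L,R',atz(B,(220+372/5,220+195/5),.243),atz(B,(220+404/5,220+208/5),.243))
print('drip guard far L,R',atz(B,(220+50/5,300+400/5),.243),atz(B,(220+145/5,300+415/5),.243))
s=read_state();print(R.from_quat(np.r_[s['tool_rot'][1:],s['tool_rot'][0]]).as_matrix())
```

```text
dripstop .242 [0.5423 0.0916 0.2402] [array([-0.5139, -0.1154]), array([-0.6588,  0.1657])] atz [0.545  0.0898 0.242 ] [0.5405 0.0928 0.242 ]
ftab .280 [0.5435 0.1977 0.2783] [array([-0.2179, -0.0318]), array([-0.3269,  0.064 ])] atz [0.5455 0.1956 0.28  ] [0.5423 0.1991 0.28  ]
rtab .280 [0.5351 0.3752 0.2783] [array([-0.5131, -0.0039]), array([-1.005 ,  0.1211])] atz [0.5377 0.3733 0.28  ] [0.5332 0.3756 0.28  ]
drystop .242 [ 0.5346 -0.0977  0.2393] [array([-0.7036, -0.2527]), array([-0.7086,  0.2616])] atz [ 0.5386 -0.0999  0.242 ] [ 0.5324 -0.0952  0.242 ]
notch start [ 0.5177 -0.2813  0.23  ] home foot [ 0.5105 -0.3218  0.226 ]
dry guard corner top [ 0.521  -0.1976  0.243 ]
dryer side: guard left corner [ 0.5133 -0.195   0.243 ] guard far [ 0.4881 -0.334   0.243 ]
drip guard near L,R [0.5275 0.1708 0.243 ] [0.5153 0.1734 0.243 ]
drip guard far L,R [0.5287 0.4135 0.243 ] [0.5029 0.4095 0.243 ]
[[ 0.9521  0.3058 -0.0002]
 [ 0.3058 -0.9521  0.0014]
 [ 0.0002 -0.0014 -1.    ]]
```

Request:
apply_moves(targets=[[0.1,0.1,0.1,0,0,0.045,1],[0.2,0.22,0.2,0,0,0.09,1],[0.3,0.34,0.3,0,0,0.135,1],[0.4,0.46,0.4,0,0,0.18,1],[0.5,0.58,0.45,0,0,0.225,1],[0.6,0.7,0.48,0,0,0.27,1],[0.7,0.8,0.48,0,0,0.315,1],[0.75,0.9,0.48,0,0,0.355,1]])

```text
time: 1.15
ee_pos: [0.3189, -0.3426, 0.4999]
tool_rot: [-0.001, 0.755, 0.656, -0.0]
ft_force: [-1.0, 0.9, -0.3]
opening: 0.0854
```

Request:
apply_moves(targets=[[0.08,0.1,0,0,0,0.045,1],[0.16,0.22,0,0,0,0.09,1],[0.24,0.34,0,0,0,0.135,1],[0.32,0.46,0,0,0,0.18,1],[0.4,0.58,0,0,0,0.225,1],[0.48,0.7,0,0,0,0.27,1],[0.54,0.8,0,0,0,0.315,1],[0.6,0.9,0,0,0,0.355,1]])

```text
time: 2.15
ee_pos: [0.4392, -0.1617, 0.4997]
tool_rot: [-0.001, 0.291, 0.957, -0.001]
ft_force: [0.3, 0.2, -0.3]
opening: 0.0855
```

Run:
```python
from h import *
s=read_state();print(s['time'],s['qpos'],s['ee_pos'],s['tool_rot'],s['ft_force'])
print(camera_model('wrist'));save('wrist','w1')
```

```text
2.15 [-0.51038262  0.12390889 -0.21106308  1.23687085 -0.00131621  0.08030373] [ 0.43920829 -0.16174234  0.49968017] [-6.51626369e-04  2.91067755e-01  9.56702072e-01 -5.31294297e-04] [ 0.33110969  0.24968423 -0.32114154]
{'fx': 431.257074081247, 'fy': 431.257074081247, 'cx': 327.17471663727935, 'cy': 237.489316703421, 'k1': -0.10368687746275955, 'position': array([ 0.38417756, -0.12547036,  0.46885719]), 'attitude': array([ 0.87447998, -0.11539816, -0.06139897,  0.4671169 ])}
```

View pics/w1.png

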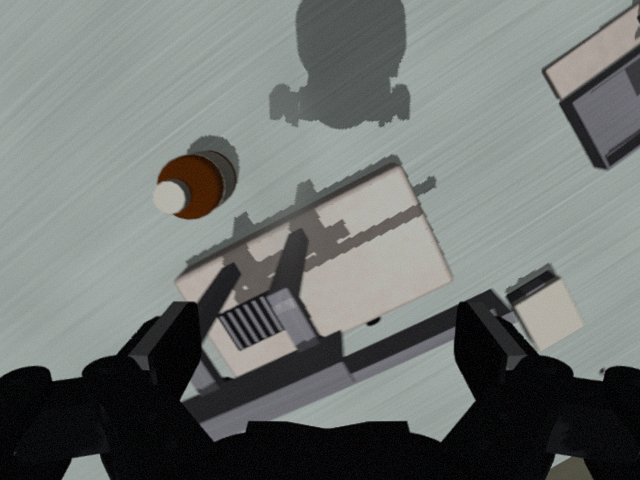

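Seen from the wrist: dryer base at (310,270), bottle at (185,185), dryer rail across the bottom (200–500, 300–430). Moving on to above the front tab.

Request:
apply_moves(targets=[[0.07,0.1,0,0,0,0.045,1],[0.14,0.22,0,0,0,0.09,1],[0.2,0.34,0,0,0,0.135,1],[0.26,0.46,0,0,0,0.18,1],[0.3,0.58,0,0,0,0.225,1],[0.34,0.7,0,0,0,0.27,1],[0.38,0.8,0,0,0,0.315,1],[0.4,0.85,0,0,0,0.351,1]])

```text
time: 3.2
ee_pos: [0.5201, 0.0106, 0.4993]
tool_rot: [-0.001, -0.257, 0.966, 0.0]
ft_force: [0.3, 0.3, 0.3]
opening: 0.0856
```

Request:
apply_moves(targets=[[0.02,0.1,0,0,0,0.045,1],[0.04,0.22,0,0,0,0.09,1],[0.06,0.34,0,0,0,0.135,1],[0.08,0.46,0,0,0,0.18,1],[0.1,0.58,0,0,0,0.225,1],[0.11,0.7,0,0,0,0.27,1],[0.12,0.8,0,0,0,0.315,1],[0.12,0.95,0,0,0,0.351,1]])

```text
time: 4.2
ee_pos: [0.5443, 0.2006, 0.499]
tool_rot: [0.001, 0.726, -0.688, 0.0]
ft_force: [0.4, -0.0, 0.1]
opening: 0.0856
```

Run:
```python
from h import *
s=read_state();print(s['time'],s['qpos'],s['ee_pos'],s['tool_rot'],s['ft_force'])
q=s['tool_rot'];print('toolX ang',np.degrees(2*np.arctan2(q[2],q[1])))
c=cam('wrist');save('wrist','w2')
for P in [(.5435,.1977,.28),(.5351,.3752,.28),(.5423,.0916,.242),(.5346,-.0977,.242)]: print(P,proj(c,P))
```

```text
4.2 [ 0.2263649   0.34460145  0.073496    1.30175347 -0.00179702 -1.39873342] [0.5443026  0.20064623 0.49900037] [ 1.35616748e-03  7.26042419e-01 -6.87648555e-01  1.78013580e-04] [ 0.37490403 -0.00057153  0.14847097]
toolX ang -86.88861884381438
(0.5435, 0.1977, 0.28) [327.73734    264.32884212]
(0.5351, 0.3752, 0.28) [325.21811719 543.01678663]
(0.5423, 0.0916, 0.242) [341.92012981  35.11157074]
(0.5346, -0.0977, 0.242) [ 373.49672799 -275.90358059]
```

View pics/w2.png

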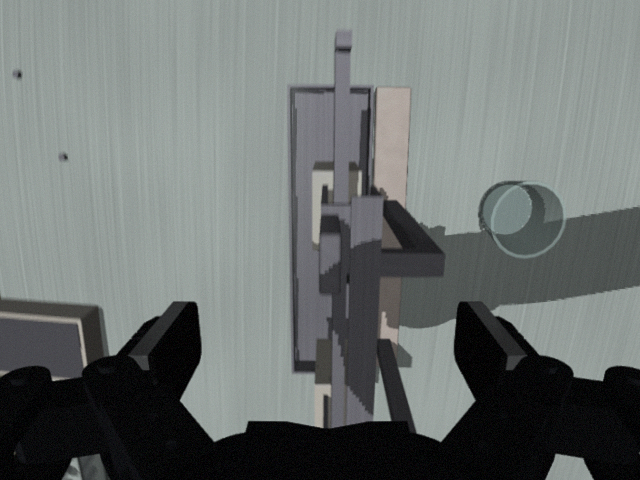

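Run:
```python
import cv2
s=cv2.imread('pics/w2.png')
def crop(im,x,y,w,h,k,f): 
    c=cv2.resize(im[y:y+h,x:x+w],None,fx=k,fy=k,interpolation=cv2.INTER_CUBIC); cv2.imwrite('pics/'+f+'.png',cv2.convertScaleAbs(c,alpha=2,beta=10))
crop(s,290,180,110,120,5,'d1');crop(s,310,20,80,90,6,'d2')
```

```text
(no output)
```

View pics/d1.png

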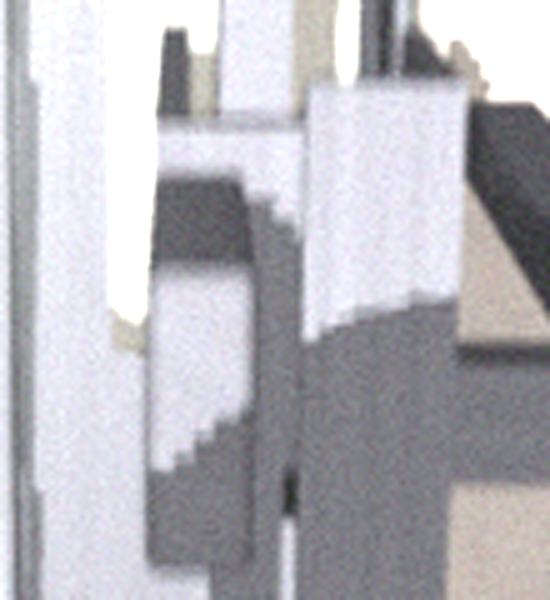

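View pics/d2.png

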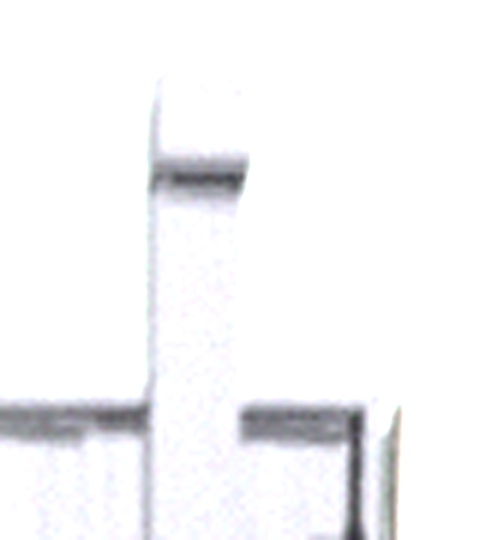

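Run:
```python
from h import *
np.set_printoptions(precision=4,suppress=True)
c=cam('wrist')
t=[atz(c,p,.28) for p in [(320.4,233.6),(340.4,233.6),(319.6,293),(340.4,293)]]
print(np.array(t),np.mean(t,0))
print('edge y dir',(t[2]-t[0]),(t[3]-t[1]))
print('stop inner L R',atz(c,(335.4,47),.242),atz(c,(350.8,47),.242),'far',atz(c,(336,32.5),.242),atz(c,(351,32.5),.242))
print('rail L edge z.23',[atz(c,p,.23) for p in [(335.2,60),(334.3,100),(333.5,180)]])
print('rail R edge z.23',[atz(c,p,.23) for p in [(349.7,60),(349.7,100),(349.5,180)]])
print('guard near L R',atz(c,(351.5,196),.243),atz(c,(383.5,196),.243))
print('crown front',atz(c,(325,204.5),.235))
```

```text
[[0.5473 0.187  0.28  ]
 [0.5383 0.1864 0.28  ]
 [0.546  0.2158 0.28  ]
 [0.5363 0.2152 0.28  ]] [0.542  0.2011 0.28  ]
edge y dir [-0.0013  0.0288  0.    ] [-0.002   0.0287  0.    ]
stop inner L R [0.5453 0.1014 0.242 ] [0.5377 0.1009 0.242 ] far [0.5455 0.0945 0.242 ] [0.5381 0.094  0.242 ]
rail L edge z.23 [array([0.5449, 0.106 , 0.23  ]), array([0.5441, 0.1264, 0.23  ]), array([0.5417, 0.1691, 0.23  ])]
rail R edge z.23 [array([0.5373, 0.1055, 0.23  ]), array([0.5359, 0.1259, 0.23  ]), array([0.5329, 0.1686, 0.23  ])]
guard near L R [0.532  0.1753 0.243 ] [0.5151 0.1742 0.243 ]
crown front [0.5456 0.1822 0.235 ]
```

Request:
apply_moves(targets=[[-0.01,0,-0.08,0,0,0,0.45],[-0.01,0,-0.16,0,0,0,0.45],[-0.01,0,-0.22,0,0,0,0.45],[-0.01,0,-0.27,0,0,0,0.45]])

```text
time: 4.75
ee_pos: [0.542, 0.2034, 0.4442]
tool_rot: [0.001, 0.728, -0.686, -0.001]
ft_force: [0.1, 0.2, 0.3]
opening: 0.0384
```

Run:
```python
from h import *
A=cam('side')
s=read_state();print(s['time'],s['ee_pos'],s['ft_force'],s['opening'])
c=cam('wrist');save('wrist','w3');save('scene','s3')
X,_=tri([(A,(320,302))]) if 0 else (None,None)
for z in (.23,.24,.25): print('post corner side',atz(A,(320,302),z))
```

```text
4.75 [0.54197873 0.20341824 0.44416537] [0.07450326 0.17431664 0.31877489] 0.03837529833227214
post corner side [0.46138542 0.23649408 0.23      ]
post corner side [0.45864776 0.24469254 0.24      ]
post corner side [0.45591009 0.252891   0.25      ]
```

View pics/w3.png

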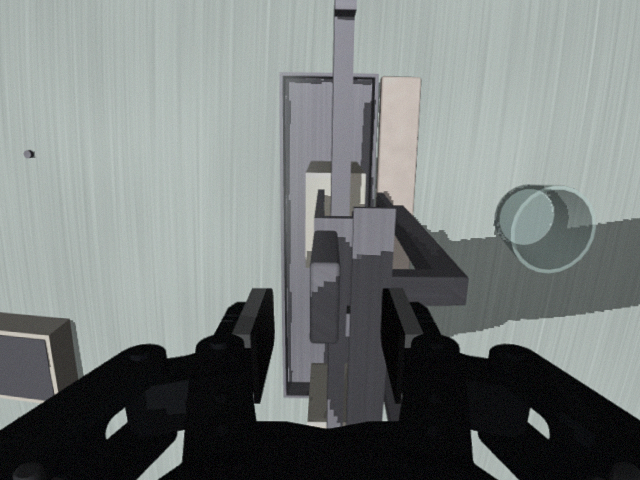

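Run:
```python
import cv2
s=cv2.imread('pics/s3.png')
cv2.imwrite('pics/s3c.png',cv2.convertScaleAbs(cv2.resize(s[90:260,270:470],None,fx=3.5,fy=3.5,interpolation=2),alpha=1.5))
```

```text
(no output)
```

View pics/s3c.png

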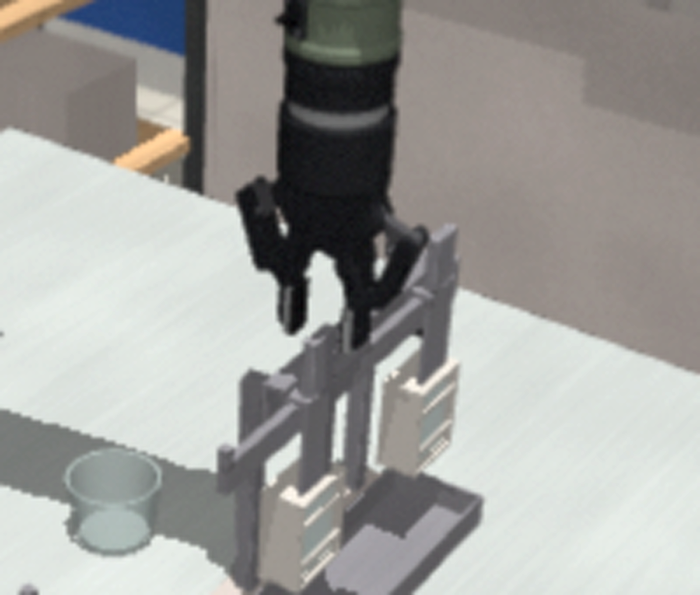

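Tab top at about (325,262–340), centred between pads (272 and 384). Descending and gripping.

Request:
apply_moves(targets=[[0,-0.012,-0.05,0,0,0,0.45],[0,-0.012,-0.1,0,0,0,0.45],[0,-0.012,-0.1,0,0,0,0.3],[0,-0.012,-0.1,0,0,0,0.0],[0,-0.012,-0.1,0,0,0,0.0],[0,-0.012,-0.1,0,0,0,0.0]], force=40)

```text
time: 5.6
ee_pos: [0.5418, 0.2011, 0.4238]
tool_rot: [0.001, 0.728, -0.686, -0.001]
ft_force: [-0.4, -0.5, -1.3]
opening: 0.0092
```

Run:
```python
from h import *
s=read_state();print(s['time'],s['ee_pos'],s['tool_rot'],s['ft_force'],s['torque'],s['opening'])
save('wrist','w4');s=save('scene','s4')[:,:,::-1]
cv2.imwrite('pics/s4c.png',cv2.convertScaleAbs(cv2.resize(s[90:260,270:470],None,fx=3.5,fy=3.5,interpolation=2),alpha=1.5))
```

```text
5.6 [0.54177685 0.20106792 0.42377854] [ 0.00114641  0.72788669 -0.68569497 -0.00143568] [-0.43839717 -0.47165414 -1.34054604] [ 0.02484541 -0.03563823  0.00448508] 0.009184281547773026
```

View pics/w4.png

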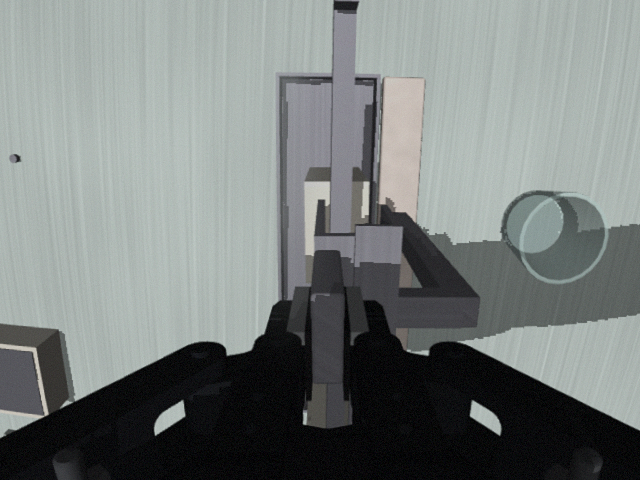

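View pics/s4c.png

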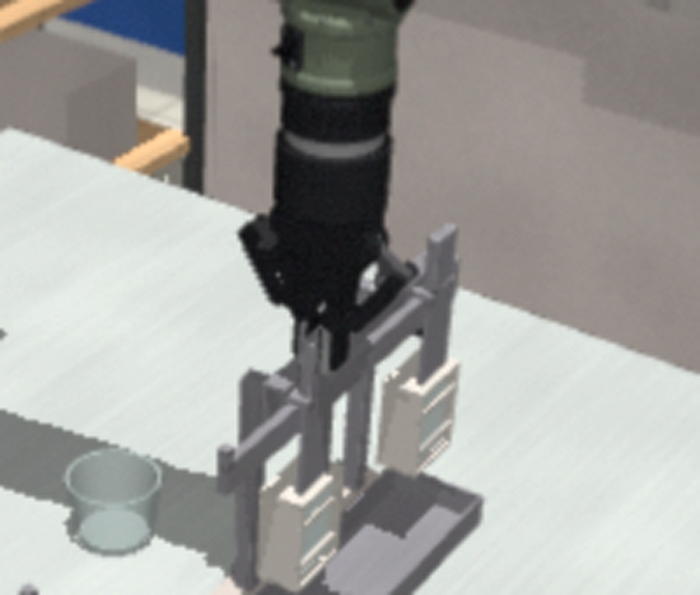

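Gripped with the fingers 9.2 mm apart, clear of the guard. Lifting about 2 mm, then sliding.

Request:
apply_moves(targets=[[0,0,0.01,0,0,0,0],[0,0,0.01,0,0,0,0]])

```text
time: 5.95
ee_pos: [0.5417, 0.201, 0.4257]
tool_rot: [0.001, 0.728, -0.686, -0.002]
ft_force: [-0.1, -0.3, -2.8]
opening: 0.0094
```

Request:
apply_moves(targets=[[0.003,-0.05,0,0,0,0,0],[0.006,-0.1,0,0,0,0,0],[0.009,-0.15,0,0,0,0,0],[0.012,-0.2,0,0,0,0,0]])

```text
time: 6.45
ee_pos: [0.5442, 0.16, 0.4257]
tool_rot: [0.001, 0.728, -0.686, -0.001]
ft_force: [0.7, 0.1, -3.3]
opening: 0.0092
```

Run:
```python
from h import *
s=read_state();print(s['time'],s['ee_pos'],s['tool_rot'],s['ft_force'],s['torque'],s['opening'])
save('wrist','w5');s=save('scene','s5')[:,:,::-1]
cv2.imwrite('pics/s5c.png',cv2.convertScaleAbs(cv2.resize(s[90:260,270:470],None,fx=3.5,fy=3.5,interpolation=2),alpha=1.5))
```

```text
6.45 [0.54418013 0.16004957 0.42573139] [ 0.00130506  0.72767276 -0.6859216  -0.00148586] [ 0.69323584  0.05665163 -3.29137996] [-0.01861797  0.03463227  0.01499248] 0.00924536801129507
```

View pics/w5.png

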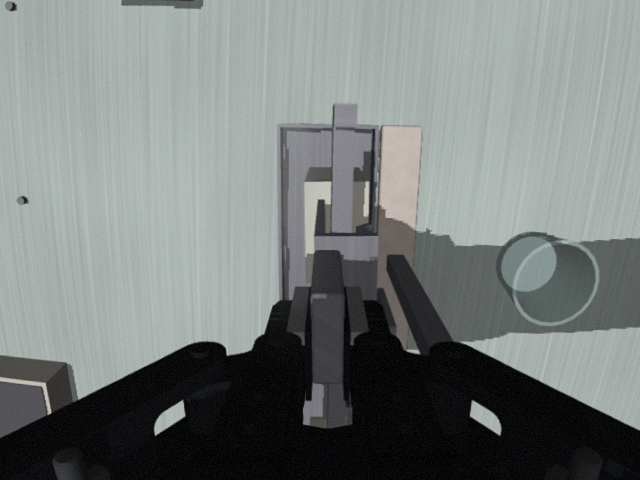

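View pics/s5c.png

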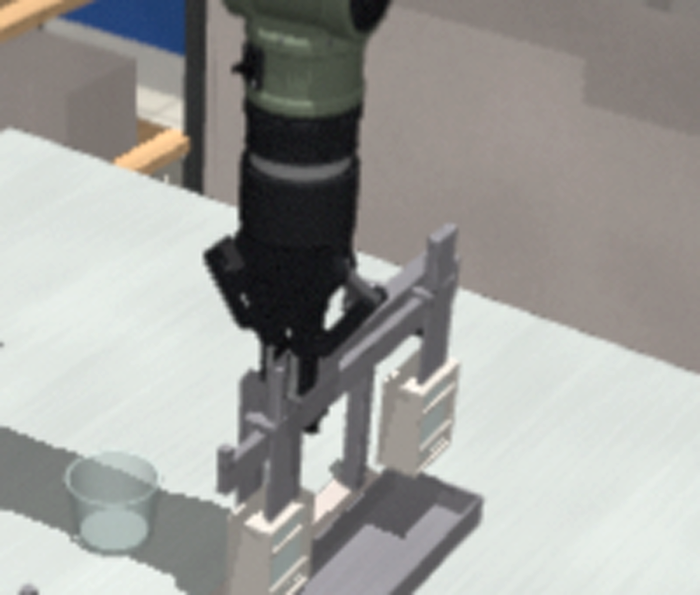

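Request:
apply_moves(targets=[[0.003,-0.05,0,0,0,0,0],[0.006,-0.1,0,0,0,0,0],[0.009,-0.14,0,0,0,0,0],[0.009,-0.14,-0.008,0,0,0,0],[0.009,-0.14,-0.008,0,0,0,0],[0.009,-0.14,-0.008,0,0,0,0]])

```text
time: 7.3
ee_pos: [0.546, 0.132, 0.4241]
tool_rot: [0.001, 0.727, -0.686, -0.001]
ft_force: [0.2, 0.1, -2.3]
opening: 0.0095
```

Run:
```python
from h import *
s=read_state();print(s['time'],s['ee_pos'],s['tool_rot'],s['ft_force'],s['torque'],s['opening'])
c=cam('wrist');im=save('wrist','w6')[:,:,::-1]
cv2.imwrite('pics/w6c.png',cv2.convertScaleAbs(cv2.resize(im[60:310,230:430],None,fx=3,fy=2.4,interpolation=2),alpha=1.6))
```

```text
7.3 [0.54602254 0.13203566 0.42409679] [ 0.00139038  0.72743157 -0.68617726 -0.00146473] [ 0.18645583  0.12867715 -2.34196166] [ 0.01837706 -0.00088135  0.02589647] 0.009518866390142123
```

View pics/w6c.png

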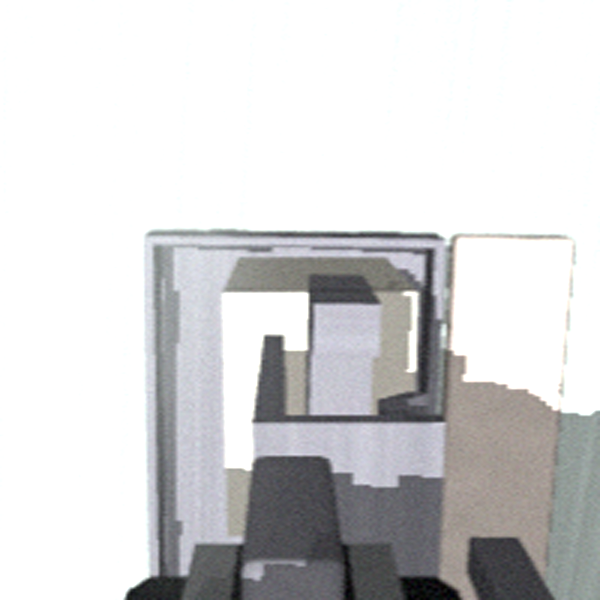

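Crown front at crop row 420, stop face at row 353, so the rack sits about 12 mm from the stop and the tab at about y = 32 mm, inside the window. Lifting clear and carrying it into the gap.

Request:
apply_moves(targets=[[0,0,0.06,0,0,0,0],[0,0,0.12,0,0,0,0],[0,0,0.18,0,0,0,0],[0,0,0.2,0,0,0,0],[0,0,0.2,0,0,0,0]])

```text
time: 7.98
ee_pos: [0.5461, 0.1321, 0.4646]
tool_rot: [0.001, 0.727, -0.686, -0.001]
ft_force: [0.1, 0.3, -2.9]
opening: 0.0086
```

Request:
apply_moves(targets=[[0.004,-0.06,0,0,0,0,0],[0.008,-0.14,0,0,0,0,0],[0.012,-0.24,0,0,0,0,0],[0.016,-0.34,0,0,0,-0.01,0],[0.016,-0.44,0,0,0,-0.025,0],[0.012,-0.54,0,0,0,-0.04,0],[0.008,-0.6,0,0,0,-0.055,0],[0.008,-0.6,0,0,0,-0.055,0]])

```text
time: 8.98
ee_pos: [0.5476, 0.0112, 0.4646]
tool_rot: [-0.001, -0.665, 0.747, 0.001]
ft_force: [0.1, 0.8, -3.9]
opening: 0.0095
```

Run:
```python
from h import *
s=read_state();print(s['time'],s['ee_pos'],s['tool_rot'],s['ft_force'],s['torque'],s['opening'])
q=s['tool_rot'];print('toolX ang',np.degrees(2*np.arctan2(q[2],q[1])))
c=cam('wrist');im=save('wrist','w7');im=save('scene','s7')[:,:,::-1]
cv2.imwrite('pics/s7c.png',cv2.convertScaleAbs(cv2.resize(im[180:400,150:400],None,fx=2.6,fy=2.6,interpolation=2),alpha=1.4))
print([ (k,cam('wrist')[0][k]) for k in ('position','attitude')])
B=cam('side');print('bottle base',atz(B,(420,232),0),atz(cam('scene'),(178,347),0))
```

```text
8.975 [0.5476457  0.01116335 0.46458215] [-0.0008593  -0.66473988  0.74707311  0.00138423] [ 0.1286225   0.80949421 -3.88581486] [ 0.14512371 -0.03381614  0.05368225] 0.009500772251144696
toolX ang 263.32488153294094
[('position', array([ 0.53978092, -0.05352818,  0.43365973])), ('attitude', array([ 0.05627535, -0.00589221, -0.1322965 ,  0.98959386]))]
bottle base [ 3.52588139e-01 -2.53724315e-01 -1.11022302e-16] [ 3.66650574e-01 -2.74707231e-01  1.11022302e-16]
```

View pics/w7.png

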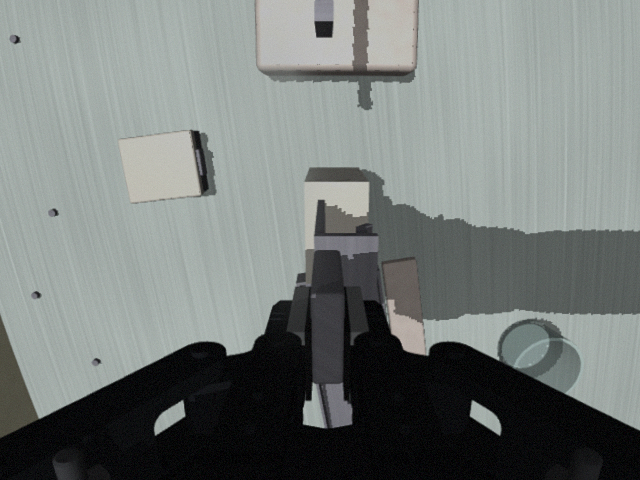

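View pics/s7c.png

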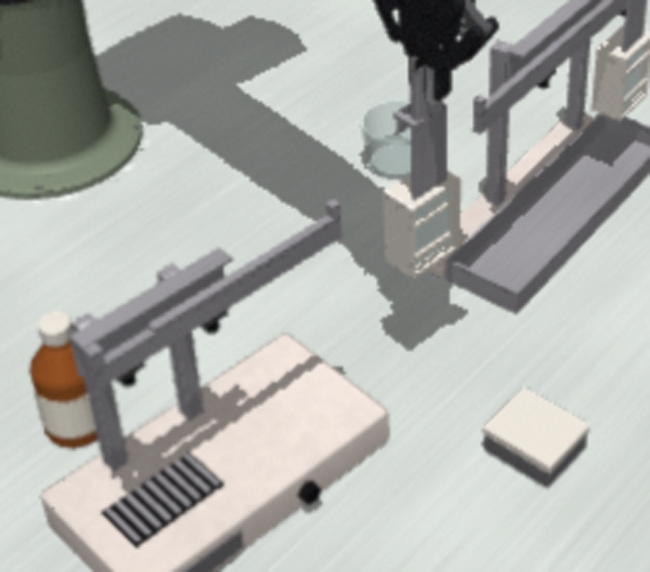

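Run:
```python
from h import *
im=cv2.imread('pics/w7.png')
a=cv2.convertScaleAbs(cv2.resize(im[0:80,280:370],None,fx=6,fy=6,interpolation=2),alpha=1.2)
b=cv2.convertScaleAbs(cv2.resize(im[180:280,290:400],None,fx=6,fy=6,interpolation=2),alpha=2)
cv2.imwrite('pics/e1.png',a);cv2.imwrite('pics/e2.png',b)
```

```text
(no output)
```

View pics/e1.png

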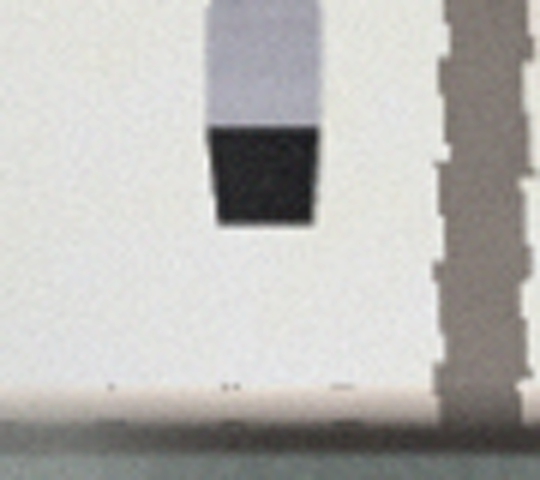

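View pics/e2.png

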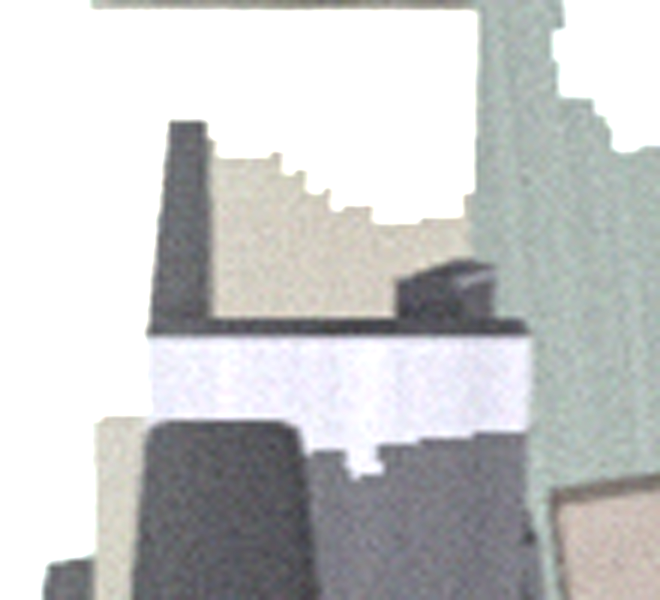

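Run:
```python
from h import *
np.set_printoptions(precision=4,suppress=True)
c=cam('wrist')
L=atz(c,(314.5,21.2),.242);Rr=atz(c,(333.3,21.2),.242);print('stop top outer',L,Rr,(L+Rr)/2,np.linalg.norm(L-Rr), np.degrees(np.arctan2(L[1]-Rr[1],L[0]-Rr[0])))
L2=atz(c,(316.2,37.3),.206);R2=atz(c,(332.3,37.3),.206);print('stop bottom outer',(L2+R2)/2,np.linalg.norm(L2-R2))
T=atz(c,(314,0),.242)
a=atz(c,(314.7,236.2),.2758);b=atz(c,(378,236.2),.2758);print('crown front +x,-x',a,b,np.linalg.norm(a-b),np.degrees(np.arctan2(a[1]-b[1],a[0]-b[0])))
h=b+(a-b)*14/24.5;print('hook front edge centre',h)
yaw=-6.68*np.pi/180
ex=np.array([np.cos(yaw),np.sin(yaw),0]);ey=np.array([-np.sin(yaw),np.cos(yaw),0])
hook=h+ey*.02
for S,n in [((L+Rr)/2,'top'),((L2+R2)/2,'bot')]:
    inner=S-ey*.008
    d=hook-inner; print(n,'inner',inner,'hook rel: along x',d@ex,'y',d@ey)
print('hook',hook,'from tcp', np.array(read_state()['ee_pos'])[:2]-5.5e-3*ex[:2])
```

```text
stop top outer [ 0.5398 -0.0948  0.242 ] [ 0.532  -0.0939  0.242 ] [ 0.5359 -0.0943  0.242 ] 0.0078089847802006234 -6.492661781606346
stop bottom outer [ 0.5359 -0.0943  0.206 ] 0.007986740350155805
crown front +x,-x [ 0.5488 -0.0118  0.2758] [ 0.5249 -0.0091  0.2758] 0.024028966957688143 -6.532854547039939
hook front edge centre [ 0.5385 -0.0107  0.2758]
top inner [ 0.535  -0.1023  0.242 ] hook rel: along x -0.007104866604691981 y 0.11138642113816302
bot inner [ 0.5349 -0.1023  0.206 ] hook rel: along x -0.00707935435609499 y 0.11140475817490045
hook [0.5409 0.0092 0.2758] from tcp [0.5422 0.0129]
```

Stop outer face at rows 21–37, centre column 323.9; yaw is −6.5°, matching the rack. The hook needs +7 mm across and −161 mm along the rail.

Request:
apply_moves(targets=[[0.02,-0.07,0,0,0,0,0],[0.02,-0.17,0,0,0,0,0],[0.01,-0.29,0,0,0,0,0],[-0.005,-0.41,0,0,0,0,0],[-0.02,-0.53,0,0,0,0,0],[-0.04,-0.67,0,0,0,0,0],[-0.058,-0.8,0,0,0,0,0],[-0.058,-0.8,0,0,0,0,0]])

```text
time: 10.07
ee_pos: [0.5357, -0.1504, 0.4644]
tool_rot: [-0.001, -0.664, 0.748, 0.001]
ft_force: [0.2, 0.1, -3.0]
opening: 0.0094
```

Run:
```python
from h import *
s=read_state();print(s['time'],s['ee_pos'],s['tool_rot'],s['ft_force'],s['torque'],s['opening'])
q=s['tool_rot'];print('toolX ang',np.degrees(2*np.arctan2(q[2],q[1])))
c=cam('wrist');im=save('wrist','w8')[:,:,::-1]
cv2.imwrite('pics/w8c.png',cv2.convertScaleAbs(cv2.resize(im[0:300,230:430],None,fx=3,fy=2,interpolation=2),alpha=1.5))
im=save('scene','s8')[:,:,::-1]
cv2.imwrite('pics/s8c.png',cv2.convertScaleAbs(cv2.resize(im[180:400,150:400],None,fx=2.6,fy=2.6,interpolation=2),alpha=1.4))
```

```text
10.075 [ 0.53571886 -0.15041172  0.46444406] [-0.00107158 -0.66425825  0.74750136  0.00124204] [ 0.19765981  0.10338163 -3.02003081] [ 0.19846065 -0.00071993 -0.00258367] 0.009444928772227433
toolX ang 263.25102829828955
```

View pics/w8c.png

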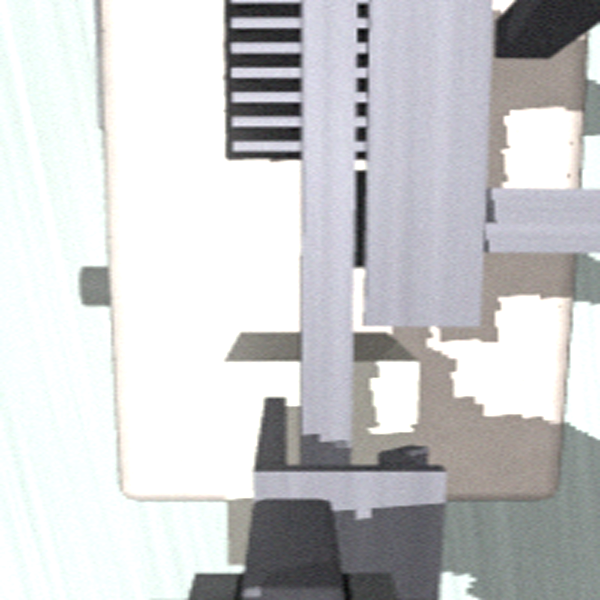

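View pics/s8c.png

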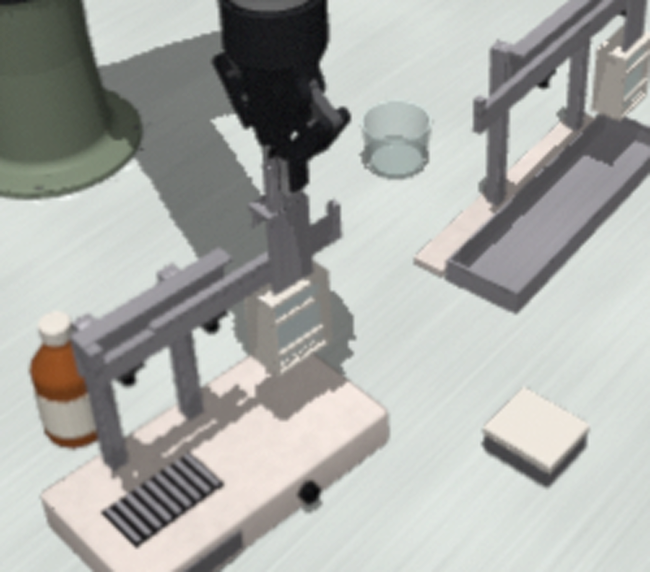

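Run:
```python
from h import *
np.set_printoptions(precision=4,suppress=True)
c=cam('wrist')
P=[]
for row,l,r in [(5,331,348.3),(100,330.7,347.8),(160,330.7,347.7),(215,330.7,347.7)]:
    L=atz(c,(l,row),.23);Q=atz(c,(r,row),.23);P.append((L+Q)/2);print(row,L,Q,(L+Q)/2,np.linalg.norm(L-Q))
d=P[0]-P[-1];yaw=np.arctan2(d[0],-d[1]);print('yaw',np.degrees(yaw))
yaw=np.radians(-6.7)
ex=np.array([np.cos(yaw),np.sin(yaw),0]);ey=np.array([-np.sin(yaw),np.cos(yaw),0])
a=atz(c,(315,235.2),.2756);b=atz(c,(378.3,235.2),.2756);print(a,b,np.linalg.norm(a-b),np.degrees(np.arctan2(a[1]-b[1],a[0]-b[0])))
h=b+(a-b)*14/24.5
print('hook - rail across',(h-P[-1])@ex,(h-P[0])@ex)
g=(atz(c,(351.3,162.5),.243)+atz(c,(390.3,162.5),.243))/2;print('guard',g,'crown front to guard',(h-g)@ey, 'crossrail',(g-P[-1])@ex)
```

```text
5 [ 0.5198 -0.2639  0.23  ] [ 0.5123 -0.2631  0.23  ] [ 0.516  -0.2635  0.23  ] 0.007594428599401933
100 [ 0.5246 -0.2233  0.23  ] [ 0.5168 -0.2224  0.23  ] [ 0.5207 -0.2228  0.23  ] 0.007775784843854662
160 [ 0.5276 -0.1962  0.23  ] [ 0.5197 -0.1953  0.23  ] [ 0.5237 -0.1958  0.23  ] 0.007955915655366358
215 [ 0.5306 -0.1701  0.23  ] [ 0.5224 -0.1691  0.23  ] [ 0.5265 -0.1696  0.23  ] 0.008204478593412189
yaw -6.353192004506103
[ 0.5368 -0.1729  0.2756] [ 0.5129 -0.1701  0.2756] 0.02402493020353327 -6.601899216665567
hook - rail across 0.0002844555135972858 -0.00028757327951738895
guard [ 0.5102 -0.1943  0.243 ] crown front to guard 0.02437198311166917 crossrail -0.01325137471976152
```

Rail is within 0.3 mm of the slot centre, yaw −6.4°, and the crown front is 24 mm short of the guard. Lowering.

Request:
apply_moves(targets=[[0,0,-0.05,0,0,0,0],[0,0,-0.1,0,0,0,0],[0,0,-0.15,0,0,0,0],[0,0,-0.18,0,0,0,0],[0,0,-0.185,0,0,0,0],[0,0,-0.185,0,0,0,0]])

```text
time: 10.92
ee_pos: [0.536, -0.1485, 0.4276]
tool_rot: [-0.001, -0.665, 0.747, 0.002]
ft_force: [-0.8, 0.4, -3.4]
opening: 0.0094
```

Request:
apply_moves(targets=[[0,0,-0.006,0,0,0,0],[0,0,-0.012,0,0,0,0],[0,0,-0.017,0,0,0,0]])

```text
time: 11.3
ee_pos: [0.536, -0.1485, 0.4243]
tool_rot: [-0.001, -0.665, 0.747, 0.001]
ft_force: [0.2, 0.4, -3.5]
opening: 0.0097
```

Request:
apply_moves(targets=[[0,0,-0.003,0,0,0,0],[0,0,-0.006,0,0,0,0]])

```text
time: 11.55
ee_pos: [0.5359, -0.1486, 0.4238]
tool_rot: [-0.0, -0.665, 0.747, 0.001]
ft_force: [-2.5, 0.6, 5.2]
opening: 0.0092
```

Request:
apply_moves(targets=[[0,0,-0.003,0,0,0,0],[0,0,-0.006,0,0,0,0]])

```text
time: 11.8
ee_pos: [0.5358, -0.1485, 0.4237]
tool_rot: [-0.0, -0.665, 0.747, 0.001]
ft_force: [-4.5, 1.6, 10.0]
opening: 0.0095
```

Run:
```python
from h import *
np.set_printoptions(precision=4,suppress=True)
A=cam('scene');B=cam('side')
print(tri([(A,(217.3,281.9)),(B,(386,167))]))
print(tri([(A,(150+82/2.6,180+318/2.6)),(B,(310+430/5,110+185/5))]))
im=save('side','d8')[:,:,::-1]
cv2.imwrite('pics/d8c.png',cv2.convertScaleAbs(cv2.resize(im[90:240,290:450],None,fx=4.5,fy=4,interpolation=2),alpha=1.6))
print(read_state()['ft_force'],read_state()['ee_pos'])
```

```text
(array([ 0.4529, -0.2044,  0.205 ]), [array([-1.8458, -0.9029]), array([-1.721 ,  0.8388])])
(array([ 0.4461, -0.2935,  0.2088]), [array([-1.2083, -0.6422]), array([-1.0065,  0.5502])])
[-3.6051  1.2052  7.3601] [ 0.5358 -0.1485  0.4237]
```

View pics/d8c.png

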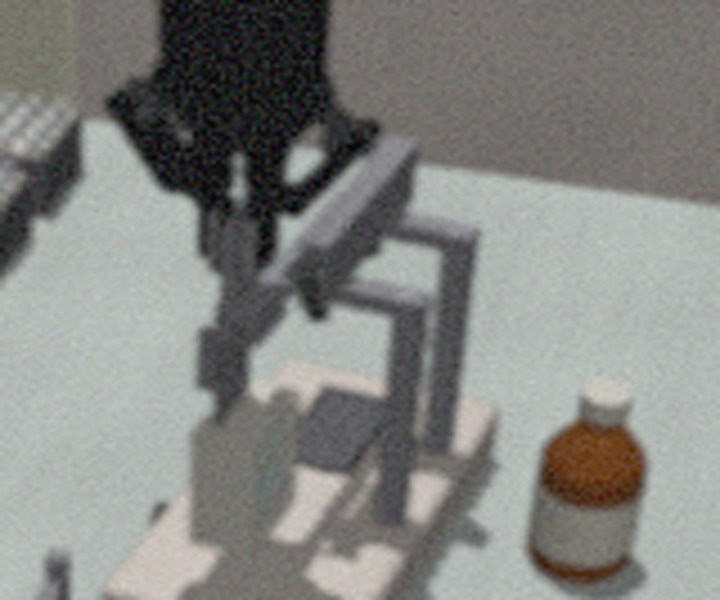

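The rack hangs on the dryer rail. The post tops are at about z = 0.21, well below the fingertips. Lifting 2 mm and sliding under the guard.

Request:
apply_moves(targets=[[0,0,0.006,0,0,0,0],[0,0,0.011,0,0,0,0],[0,0,0.011,0,0,0,0]])

```text
time: 12.22
ee_pos: [0.5358, -0.1485, 0.4255]
tool_rot: [-0.0, -0.665, 0.747, 0.001]
ft_force: [-0.4, -0.4, -3.3]
opening: 0.0093
```

Request:
apply_moves(targets=[[-0.005,-0.04,0,0,0,0,0],[-0.0095,-0.08,0,0,0,0,0],[-0.014,-0.12,0,0,0,0,0],[-0.0185,-0.16,0,0,0,0,0],[-0.023,-0.2,0,0,0,0,0]])

```text
time: 12.85
ee_pos: [0.5311, -0.1892, 0.4255]
tool_rot: [-0.0, -0.665, 0.747, 0.001]
ft_force: [0.3, -0.8, -2.3]
opening: 0.0094
```

Request:
apply_moves(targets=[[-0.005,-0.04,0,0,0,0,0],[-0.0095,-0.08,0,0,0,0,0],[-0.014,-0.12,0,0,0,0,0],[-0.0185,-0.16,0,0,0,0,0],[-0.023,-0.2,0,0,0,0,0],[-0.0275,-0.24,0,0,0,0,0],[-0.032,-0.28,0,0,0,0,0],[-0.034,-0.3,0,0,0,0,0]])

```text
time: 13.85
ee_pos: [0.5243, -0.2498, 0.4255]
tool_rot: [-0.0, -0.665, 0.747, 0.001]
ft_force: [0.1, 0.6, -3.3]
opening: 0.0088
```

Run:
```python
from h import *
s=read_state();print(s['time'],s['ee_pos'],s['tool_rot'],s['ft_force'],s['torque'],s['opening'])
im=save('wrist','w9')[:,:,::-1]
cv2.imwrite('pics/w9c.png',cv2.convertScaleAbs(cv2.resize(im[0:300,230:430],None,fx=3,fy=2,interpolation=2),alpha=1.5))
im=save('scene','s9')[:,:,::-1]
cv2.imwrite('pics/s9c.png',cv2.convertScaleAbs(cv2.resize(im[200:400,150:320],None,fx=3.5,fy=3,interpolation=2),alpha=1.4))
```

```text
13.85 [ 0.52426972 -0.24976551  0.42548244] [-3.70188204e-04 -6.64896883e-01  7.46934523e-01  9.03671042e-04] [ 0.1288888   0.61022994 -3.28784829] [ 0.08859291 -0.08274828 -0.01566062] 0.008842371444188105
```

View pics/w9c.png

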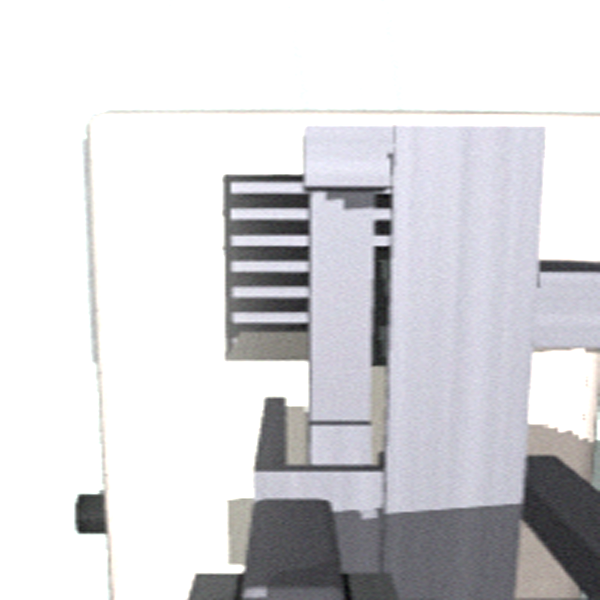

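View pics/s9c.png

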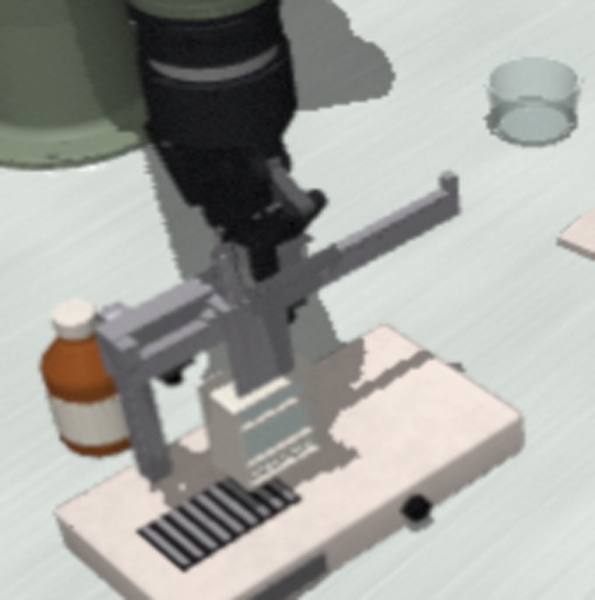

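Run:
```python
from h import *
np.set_printoptions(precision=4,suppress=True)
c=cam('wrist')
y=np.radians(-6.6);ex=np.array([np.cos(y),np.sin(y),0]);ey=np.array([-np.sin(y),np.cos(y),0])
cf=atz(c,(336,233.5),.2365+.0),;cf=cf[0]
ns=atz(c,(343.5,211.5),.23);hs=atz(c,(345,93),.242);hf=atz(c,(345,94.5),.226)
print(cf,ns,hs,hf)
print('crown front->home(top)',(cf-hs)@ey,'->notch start',(cf-ns)@ey,'notch len',(ns-hs)@ey)
a=atz(c,(315.2,234),.2368);b=a-ex*.0245
h=b+ex*.014
for row,l,r in [(205,333.3,353.5),(110,333,354.5)]:
    m=(atz(c,(l,row),.228)+atz(c,(r,row),.228))/2; print('hook-rail across',(h-m)@ex)
```

```text
[ 0.5174 -0.2739  0.2365] [ 0.5136 -0.2806  0.23  ] [ 0.5089 -0.324   0.242 ] [ 0.5082 -0.3244  0.226 ]
crown front->home(top) 0.050794348413127285 ->notch start 0.007147873707734049 notch len 0.043646474705393234
hook-rail across 0.00041383305456884554
hook-rail across 0.000238313730512089
```

Notch edge at row 211, home stop face at row 93, so the stop is about 51 mm ahead and the notch measures 43.6 mm. Moving 44 mm, then feeling for it.

Request:
apply_moves(targets=[[-0.004,-0.035,0,0,0,0,0],[-0.008,-0.07,0,0,0,0,0],[-0.012,-0.105,0,0,0,0,0],[-0.016,-0.14,0,0,0,0,0],[-0.02,-0.175,0,0,0,0,0],[-0.024,-0.205,0,0,0,0,0],[-0.0255,-0.218,0,0,0,0,0],[-0.0255,-0.218,0,0,0,0,0]])

```text
time: 14.95
ee_pos: [0.5191, -0.2934, 0.4254]
tool_rot: [-0.0, -0.665, 0.747, 0.001]
ft_force: [0.6, 0.0, -3.2]
opening: 0.0093
```

Request:
apply_moves(targets=[[-0.001,-0.007,0,0,0,0,0],[-0.002,-0.015,0,0,0,0,0],[-0.0025,-0.02,0,0,0,0,0]])

```text
time: 15.32
ee_pos: [0.5187, -0.2974, 0.4254]
tool_rot: [-0.0, -0.665, 0.747, 0.001]
ft_force: [-0.5, 0.1, -3.3]
opening: 0.0095
```

Request:
apply_moves(targets=[[-0.0005,-0.004,0,0,0,0,0],[-0.001,-0.008,0,0,0,0,0]])

```text
time: 15.58
ee_pos: [0.5185, -0.299, 0.4254]
tool_rot: [-0.0, -0.665, 0.747, 0.001]
ft_force: [-0.4, 0.3, -3.6]
opening: 0.0093
```

Request:
apply_moves(targets=[[-0.0005,-0.004,0,0,0,0,0],[-0.001,-0.007,0,0,0,0,0]])

```text
time: 15.82
ee_pos: [0.5182, -0.3005, 0.4255]
tool_rot: [-0.0, -0.665, 0.747, 0.001]
ft_force: [-0.5, 0.2, -3.1]
opening: 0.0093
```

Request:
apply_moves(targets=[[-0.0005,-0.004,0,0,0,0,0],[-0.0005,-0.004,0,0,0,0,0]])

```text
time: 16.08
ee_pos: [0.5182, -0.3011, 0.4254]
tool_rot: [-0.0, -0.665, 0.747, 0.001]
ft_force: [-0.4, 1.6, -2.2]
opening: 0.0093
```

Request:
apply_moves(targets=[[-0.0005,-0.004,0,0,0,0,0],[-0.0005,-0.004,0,0,0,0,0]])

```text
time: 16.32
ee_pos: [0.5181, -0.3014, 0.4255]
tool_rot: [0.001, -0.665, 0.747, 0.002]
ft_force: [0.4, 4.9, -1.8]
opening: 0.0094
```

Home stop felt at y ≈ −0.301, with 4.9 N. Backing off 2 mm to the middle of the seat and lowering.

Request:
apply_moves(targets=[[0.001,0.01,0,0,0,0,0],[0.001,0.011,0,0,0,0,0],[0.001,0.011,-0.005,0,0,0,0],[0.001,0.011,-0.011,0,0,0,0],[0.001,0.011,-0.017,0,0,0,0],[0.001,0.011,-0.022,0,0,0,0]])

```text
time: 17.08
ee_pos: [0.5183, -0.2993, 0.4209]
tool_rot: [0.0, -0.665, 0.747, 0.002]
ft_force: [-0.9, -0.2, -3.2]
opening: 0.0095
```

Request:
apply_moves(targets=[[0,0,-0.004,0,0,0,0],[0,0,-0.005,0,0,0,0]])

```text
time: 17.32
ee_pos: [0.5183, -0.2992, 0.4198]
tool_rot: [0.0, -0.665, 0.747, 0.002]
ft_force: [0.1, 0.1, -3.3]
opening: 0.0093
```

Run:
```python
from h import *
s=read_state();print(s['time'],s['ee_pos'],s['tool_rot'],s['ft_force'],s['torque'],s['opening'])
im=save('wrist','w10')[:,:,::-1]
cv2.imwrite('pics/w10c.png',cv2.convertScaleAbs(cv2.resize(im[100:300,250:400],None,fx=4,fy=3,interpolation=2),alpha=1.5))
```

```text
17.325 [ 0.51826326 -0.29924859  0.41983791] [ 4.67008974e-04 -6.64978515e-01  7.46860412e-01  1.69744842e-03] [ 0.14105897  0.14816992 -3.25852498] [ 0.02360108 -0.01613044 -0.00357657] 0.009270195782680391
```

View pics/w10c.png

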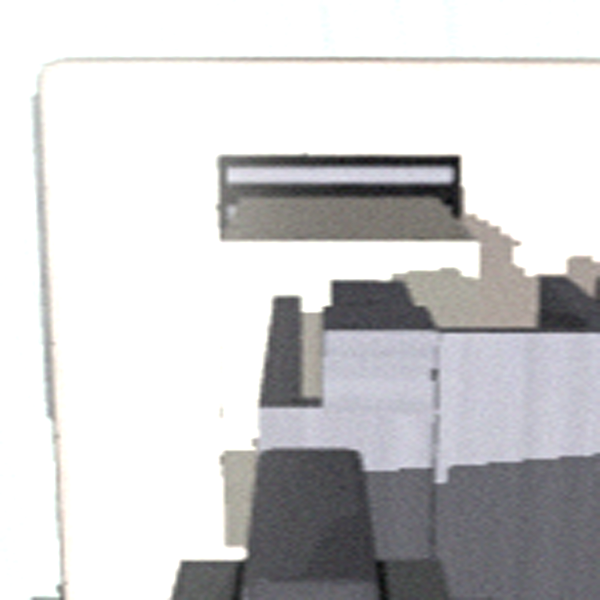

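Already 4 mm below the rail-top resting height, so the crown is in the notch. Feeling for the floor.

Request:
apply_moves(targets=[[0,0,-0.003,0,0,0,0],[0,0,-0.003,0,0,0,0]])

```text
time: 17.62
ee_pos: [0.5183, -0.2992, 0.4198]
tool_rot: [0.001, -0.665, 0.747, 0.001]
ft_force: [-1.9, 0.4, 0.5]
opening: 0.0096
```

Request:
apply_moves(targets=[[0,0,-0.003,0,0,0,0],[0,0,-0.003,0,0,0,0]])

```text
time: 17.88
ee_pos: [0.5182, -0.2992, 0.4197]
tool_rot: [0.001, -0.665, 0.747, 0.001]
ft_force: [-2.1, 1.8, 4.3]
opening: 0.0093
```

The floor is felt. Easing the load, then releasing with a narrow opening.

Request:
apply_moves(targets=[[0,0,0.001,0,0,0,0],[0,0,0.001,0,0,0,0.15],[0,0,0.001,0,0,0,0.2],[0,0,0.001,0,0,0,0.3],[0,0,0.001,0,0,0,0.35],[0,0,0.001,0,0,0,0.35]])

```text
time: 18.62
ee_pos: [0.5182, -0.2992, 0.4199]
tool_rot: [0.001, -0.665, 0.747, 0.001]
ft_force: [0.4, 0.1, 0.2]
opening: 0.0296
```

Run:
```python
from h import *
s=read_state();print(s['time'],s['ee_pos'],s['ft_force'],s['opening'])
im=save('wrist','w11')[:,:,::-1]
cv2.imwrite('pics/w11c.png',cv2.convertScaleAbs(cv2.resize(im[100:400,200:450],None,fx=2.6,fy=2,interpolation=2),alpha=1.5))
```

```text
18.625 [ 0.51822139 -0.29919359  0.41993476] [0.37657067 0.10623491 0.18392096] 0.02963729114556359
```

View pics/w11c.png

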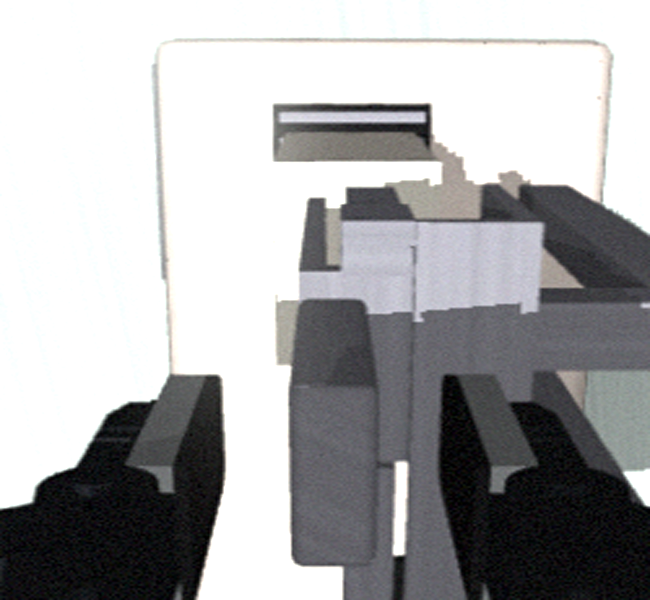

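Released. The tab stands free at crop column 333, with the pads clear on both sides at 222 and 442. Retreating straight up.

Request:
apply_moves(targets=[[0,0,0.05,0,0,0,0.35],[0,0,0.15,0,0,0,0.35],[0,0,0.3,0,0,0,0.35],[0,0,0.45,0,0,0,0.35],[0,0,0.5,0,0,0,0.35],[0,0,0.5,0,0,0,0.35]])

```text
time: 19.42
ee_pos: [0.5183, -0.2993, 0.5204]
tool_rot: [0.001, -0.665, 0.747, 0.0]
ft_force: [-0.5, 0.2, -0.3]
opening: 0.0299
```

Run:
```python
from h import *
np.set_printoptions(precision=4,suppress=True)
s=read_state();print(s['time'],s['ee_pos'],s['ft_force'],s['opening'])
im=save('wrist','w12')[:,:,::-1]
cv2.imwrite('pics/w12c.png',cv2.convertScaleAbs(im,alpha=1.5))
im=save('scene','s12')[:,:,::-1]
cv2.imwrite('pics/s12c.png',cv2.convertScaleAbs(cv2.resize(im[200:400,150:350],None,fx=3.5,fy=3,interpolation=2),alpha=1.4))
im=save('side','d12')[:,:,::-1]
cv2.imwrite('pics/d12c.png',cv2.convertScaleAbs(cv2.resize(im[90:240,290:450],None,fx=4.5,fy=4,interpolation=2),alpha=1.6))
```

```text
19.425 [ 0.5183 -0.2993  0.5204] [-0.5491  0.1804 -0.3308] 0.029916692207242843
```

View pics/w12c.png

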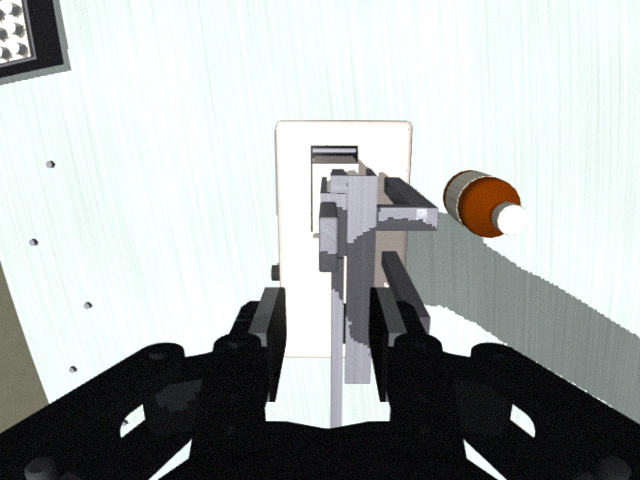

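View pics/s12c.png

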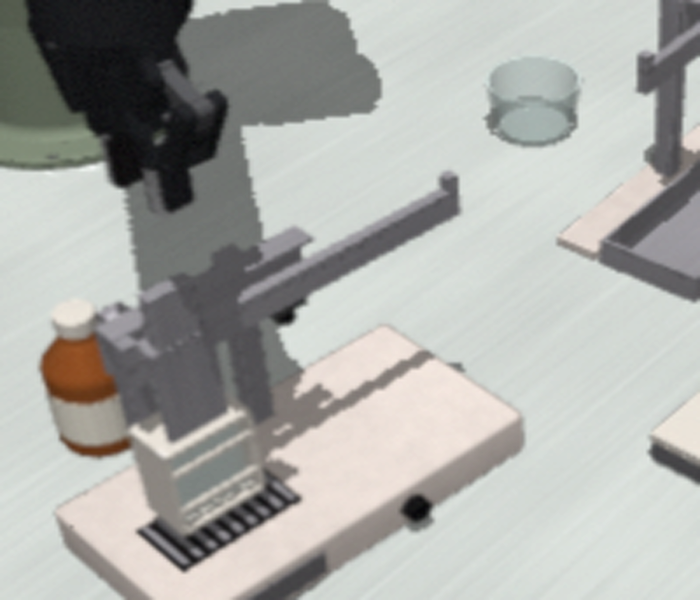

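View pics/d12c.png

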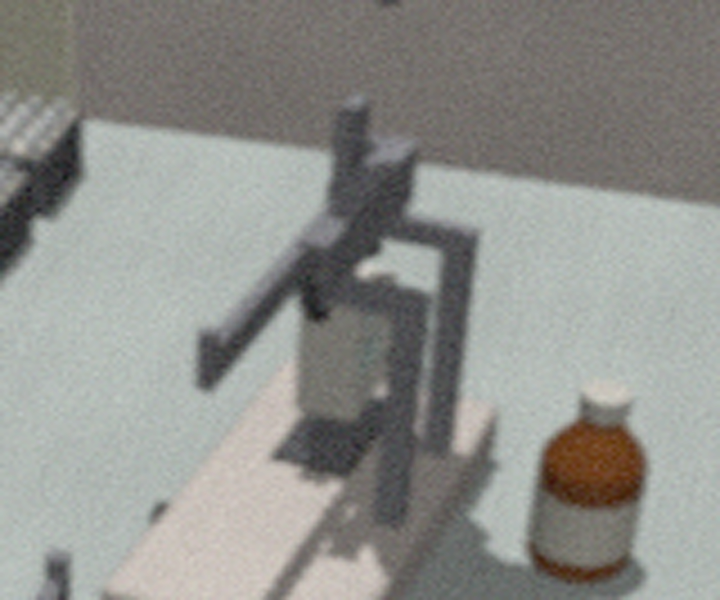

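The rack hangs upright in the seat against the home stop, and the gripper is clear above it. Handing in.

```bash
python3 -c "
from workcell import *
s=read_state();print(s['time'],s['ft_force']);print(job_done())"
```

```text
19.575 [ 0.41749616 -0.07052216 -0.64380754]
the job is handed in; nothing more can be done
None
```

The front rack is in the dryer's seat, released, and the job was handed in at 19.6 s of robot time; no verdict is reported.

- **Drip rail:** I slid the rack out from under the guard to about 12 mm short of the end stop. I judged that gap from the wrist camera and did not touch the stop. I then lifted it over.
- **Dryer rail:** I turned the rack to the rail's yaw of about −6.5° and lowered it onto the open part. It touched down with about 13 N, taken from the wrist force change, against the 30 N limit.
- **Under the guard:** I carried it through about 2 mm above the rail rather than in contact with it. I felt the home stop at 4.9 N, backed off 2 mm, lowered it into the notch until I felt the floor, and released it.

**Last checks:**
- The rack came to rest 4 mm lower than on the rail top, which is the full depth of the seat.
- All three cameras show it upright in the seat, with the gripper clear and about 100 mm above.
- The pictures show the bottle, dish and slide box with no visible movement. The last pictures don't show the rear rack. In earlier ones it was in place, and I did not go near it after that.
- No check failed. The wrist and fixed cameras differed by 3–5 mm along the drip rail, which stayed within the clearances.

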